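# Shut the iris gate, then open it to the red tab

### The job

Push the yellow lever of the iris dust gate round with the fingertips to its shut stop, where the leaves close the hole (the thin end of the white scale), then push it back the other way until the lever's black arm stands over the middle of the red tab, and leave it there. Only push the lever: never pinch it, and leave the other things where they are.

Things in the scene. Friction and masses are not known exactly. Their poses are not given: they have to be found in the camera images.
- iris_gate: iris gate, fixed to the table: dark grey round housing 160 mm across on a 160 x 160 x 12 mm plywood board; housing top 45 mm, ring top 54 mm up. Origin on the ring's vertical axis at table height; -x axis points at mid travel of the lever. White tapered scale on top (thin = shut, thick = open), a steel stop pin 60 mm high at each end. Place and heading vary.
- iris_ring (a joint): angle of ring and lever (rad): 0 = fully shut at the stop, 1.8 = fully open at the other. It grows counter-clockwise seen from above; from the robot, shut is left, open right. The lever points at 2.2416 + the joint value, counter-clockwise from the gate's +x axis. Stiff (about 2.3 N at the handle moves it), no spring: stays where left. Leaves in the 88 mm hole close and open with it.
- lever_handle (a point): point on the yellow handle, 110 mm from the ring's axis, 85 mm above the table. The handle is an upright paddle, 28 mm along the radius, 12 mm thick across it, from 40 to 102 mm above the table; a black arm 7 mm wide, its top 55 mm above the table, joins it to the ring. Push its flat sides above the arm.
- pointer (a point): point on the middle of the lever's black arm, 74 mm from the ring's axis, 50 mm above the table, over the scale
- tab_mark (a point): the middle of the red tab, 74 mm from the ring's axis, 47 mm above the table. The red tab is a 12 mm wide clip, fixed over the housing's rim beneath the lever arm's path; the arm passes freely over it. Its place on the scale varies.
- sanding_block: brown cork sanding block 42 x 68 x 30 mm, loose, standing by; leave it
- tack_tin: blue round tin of tacks, 55 mm across, 21 mm high, loose, standing by; leave it
- tag_stack: stack of brown card tags 93 x 52 x 12 mm, loose, standing by; leave it
- glue_bottle: glue bottle, 55 mm across, 160 mm tall, loose, standing by; leave it
- block_plane: hand plane 51 x 185 x 69 mm, loose, standing by; leave it
- rubber_stamp: hand stamp 32 x 44 x 68 mm with a turned wooden knob, loose, standing by; leave it

How it is judged:
By the outcome, as a careful person would: the job done as asked, in the order asked, and still so for the second after the job is handed in, with the robot touching nothing.
It also fails if it takes over 56 s, if anything falls off the work surface, if the arm or the gripper's body presses on something with over 40 N, if the wrist force passes 120 N, or if a joint passes its speed limit or range.

### The arm

A 6-joint arm with a two-finger parallel gripper is mounted at the origin on a cart in front of the work surface, level with it; the furniture and walls round the work are solid. World frame = base frame: x ahead of the robot, y to its left, z up, the work surface at z = 0. Lengths are in m, angles in rad, forces in N, time in s.
With the tool pointing down it reaches from about 0.3 to 0.875 m from the base axis. Payload 6.4 kg.
Tool frame: the origin (TCP) lies on the centre line of the jaws, within the pads' length; the fingertips stand bot.tcp_to_tips ahead of it and the grasp point (between the pads) is the TCP (bot.tcp_to_tips is the distance from the TCP to the fingertips, in m); y points along the fingers, x is the direction in which the jaws open and shut, and the axes are right-handed (so a half turn about y gives the same grasp; the last joint's range is limited). The gripper opens to 88 mm and grips with 3 to 60 N. Pads are 18 mm wide; open, the fingers measure 123 mm over their backs; the gripper's body (75 mm by 187 mm) begins 45 mm behind the grasp point.
Start: joints at [1.071, 0.181, 1.607, -0, 1.354, -0.206], TCP at [0.167, 0.55, 0.258] pointing down, gripper open.
Joint ranges: [-2.99, 2.99], [-0.89, 2.07], [0.3, 2.58], [-1.14, 4.28], [0, 2.63], [-3.12, 3.12]. Speed limits (rad/s): [2.57, 2.57, 3.01, 3.14, 3.14, 3.14].

### API

Orientations are given as a unit quaternion [x, y, z, w].
In Python, from cell import bot gives the robot as it stands. The module is installed in compiled form; this text tells all that it offers.
- The arm moves only by the tool move_arm, never from a script. Its argument "commands" is a list of rows, each a list of 7 numbers: the shift along the tool's x, y, z in m, then the turn, a rotation vector about the tool's x, y, z in rad, then the closure, from 0 (fully open) to 1 (shut). A call has exactly 10 rows; each row is the pose to reach, as a shift and turn from the pose measured when the call began, along the tool's axes at that moment; what a row does not reach only later rows make up. A row lasts 1/8 s, in which the tool goes at most 62.5 mm and 10.7 degrees, less where a joint would pass 70% of its speed; a pose out of reach is approached as far as the arm can. A call with a gripper value outside its range is refused whole. The fingers move at their own pace and stop on an object; the grip force is fixed at half the most. Time passes only in rows, so rows that repeat a pose let the fingers close, or fill a call up. It gives the time, the measured TCP pose, the force and the opening at its end, in the units of the state.
- bot.state(): the state, without advancing time (a new reading comes with each control period).
- bot.camera(name): name is "side" or "top"; returns (picture, depth): 480x640x3 uint8, red, green, blue; 480x640 float32, m along the optical axis (not along the pixel's ray), 0 where there is no reading.
- bot.calibration(name): a dict with "camera_matrix" (3x3 intrinsics, pixels), "view" (4x4, takes a point from world to camera coordinates). Camera axes: x right, y down, z forward; pixel columns grow to the right and rows downward; lengths in m; the calibration is good to about 2 mm. A picture is of the moment at which its call begins. calibration takes no time and is no camera call.
- bot.hand_in(): hands the job in, once; it reports no verdict.
Trained networks look in the newest picture that a camera, given by its name, has taken for a name from the list of things; names that differ only in an ending like _2 or _b are one class to them, and where a whole thing is asked for, a point or a joint stands for the part that bears it (a point fixed in the world has none). Each returns a list of dicts, best first, with "conf" (0 to 1); they miss things now and then, are a little off and sometimes report something else, mostly with a low value. They report only what shows in the picture. A call takes as long as a camera call.
- bot.search_frame(camera, target): "location" ([x, y, z] in m, in the coordinates of the camera as it stood for that picture, good to about 4 mm: the middle of the surface that is visible of it).
- bot.regions_of(camera, target): "pixels" (480x640 bool, what is visible of it).
- bot.mark_of(camera, target): "location" ([x, y, z] in m, in the coordinates of the camera as it stood for that picture, good to about 4 mm: a listed point, or the origin of a listed thing).
The state is a dict: "time": time; "joint_positions": joint angles; "dq": joint speeds; "joint_torque": joint torques, N m; "ee_pos": TCP position; "ee_rot": TCP orientation; "wrist_force": force on the tool from outside, world axes, zero at the start; "torque": the same for the moment, N m; "opening": finger opening in m.
Only numpy, scipy, OpenCV 4.12 (cv2) and the standard library are available. Lean on these libraries where they do the work, as an engineer would, in place of code of your own. Each camera call takes 0.05 s, during which the arm holds its last target.

## Working session

There is one attempt and no reset: what is moved stays moved. The work goes in short steps, Python scripts to look and compute and a tool call to move; the robot and the scene stay as the last step left them, time stands still between calls to the robot, and variables do not carry over. Pictures are saved under pics/ and viewed, and the job is handed in when it is done.

Besides the shell and the picture viewer there is one more tool, called after ">>>" by a JSON object that holds its "api" and its "payload". move_arm: Moves the arm, as the interface text tells. Its arguments: {"type":"object","properties":{"commands":{"type":"array","items":{"type":"array","items":{"type":"number"}}}},"required":["commands"]}

```bash
mkdir -p pics; cat > h.py <<'E'
import numpy as np, cv2
from cell import bot
def w(cam,p):
    V=np.array(bot.calibration(cam)["view"]); return (np.linalg.inv(V)@np.r_[p,1])[:3]
def px(cam,P):
    c=bot.calibration(cam);q=(np.array(c["view"])@np.r_[P,1])[:3];u=np.array(c["camera_matrix"])@q;return u[:2]/u[2]
def save(cam,n):
    im,d=bot.camera(cam);cv2.imwrite(f"pics/{n}.png",im[:,:,::-1]);return im,d
E
python3 - <<'E'
from h import *
print(bot.state(),bot.tcp_to_tips)
for c in("top","side"):
    save(c,c+"0")
    for t in("iris_gate","lever_handle","pointer","tab_mark","glue_bottle","block_plane","rubber_stamp","sanding_block","tack_tin","tag_stack"):
        for r in bot.mark_of(c,t)[:2]: print(c,t,round(r["conf"],2),w(c,r["location"]).round(4))
print(bot.state()["time"])
E
```

```text
{'time': 0.0, 'joint_positions': array([ 1.07067968e+00,  1.81525448e-01,  1.60798220e+00,  4.82130918e-05,
        1.35379252e+00, -2.06285170e-01]), 'dq': array([-0.00061393,  0.0011227 ,  0.00081671, -0.00161288,  0.00035187,
        0.00156435]), 'joint_torque': array([-1.06419645e-05, -4.33872771e+01, -3.41847789e+01,  7.01139146e-02,
        3.85927095e-02, -1.21739968e-04]), 'ee_pos': array([0.16625446, 0.54992939, 0.25683135]), 'ee_rot': array([ 0.56804728,  0.42086147, -0.42197179, -0.56757177]), 'wrist_force': array([-0.05801677,  0.35453087, -0.65978948]), 'torque': array([0.03565624, 0.01355814, 0.01163714]), 'opening': 0.0883669096042872} 0.019
top iris_gate 0.8 [ 5.170e-01 -2.486e-01  2.000e-04]
top lever_handle 0.98 [ 0.4107 -0.2457  0.0853]
top pointer 0.83 [ 0.4419 -0.2442  0.0455]
top tab_mark 0.35 [ 0.4484 -0.2377  0.048 ]
top glue_bottle 0.64 [ 0.6051  0.3075 -0.0009]
top glue_bottle 0.37 [ 0.4103 -0.247   0.0873]
top block_plane 0.97 [0.4541 0.2879 0.0028]
top rubber_stamp 0.71 [0.6101 0.1638 0.0014]
top rubber_stamp 0.56 [ 0.357  -0.4415 -0.0021]
top sanding_block 0.63 [ 0.3826 -0.1136 -0.0035]
top tack_tin 0.63 [ 0.3562 -0.4404 -0.0016]
top tag_stack 0.95 [ 0.3233 -0.278  -0.0052]
top tag_stack 0.45 [ 0.6104  0.1656 -0.0022]
side iris_gate 0.57 [ 0.5217 -0.2466 -0.0017]
side iris_gate 0.17 [ 0.4443 -0.2418  0.0487]
side lever_handle 0.86 [ 0.4064 -0.2414  0.0854]
side pointer 0.59 [ 0.4444 -0.241   0.0513]
side tab_mark 0.59 [ 0.4431 -0.2299  0.0494]
side tab_mark 0.18 [ 0.4056 -0.2407  0.0799]
side glue_bottle 0.82 [ 0.6058  0.3093 -0.0043]
side glue_bottle 0.7 [ 0.3138 -0.2765  0.0009]
side block_plane 0.19 [ 0.4407 -0.2297  0.0491]
side tack_tin 0.56 [ 3.560e-01 -4.328e-01  3.000e-04]
side tag_stack 0.88 [ 3.181e-01 -2.756e-01  1.000e-04]
side tag_stack 0.6 [ 0.3815 -0.1098 -0.0012]
1.1
```

View pics/top0.png

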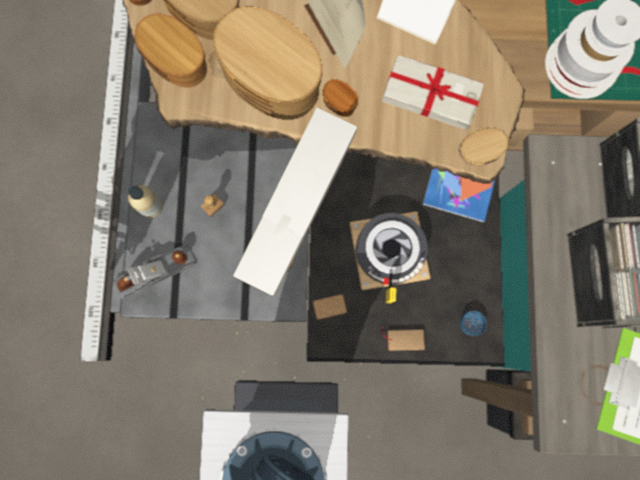

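View pics/side0.png

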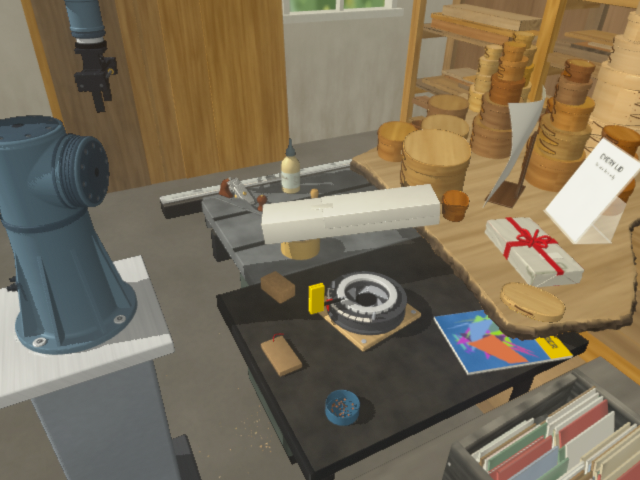

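The top view shows the gate at about (392,247), with the yellow handle at (391,295) and the red tab just left of the arm at about (386,283). A white beam lies between the arm and the gate, so I need its height, and I'll zoom in on the gate.

```bash
python3 - <<'E'
from h import *
def pt(cam,d,u,v):
    K=np.array(bot.calibration(cam)["camera_matrix"]);z=d[v,u]
    return w(cam,np.linalg.inv(K)@np.r_[u,v,1]*z).round(3)
im,d=bot.camera("top");im2,d2=bot.camera("side")
for u,v in((328,120),(295,200),(255,275),(240,272),(352,128),(280,170),(270,287),(392,222)): print(u,v,pt("top",d,u,v))
for u,v in((270,225),(350,210),(435,195),(350,225),(436,215),(270,238)): print("s",u,v,pt("side",d2,u,v))
a=cv2.resize(im[200:310,335:445],(600,600),interpolation=cv2.INTER_CUBIC)
b=cv2.resize(im2[255:355,295:425],(780,600),interpolation=cv2.INTER_CUBIC)
cv2.imwrite("pics/za.png",a[:,:,::-1]);cv2.imwrite("pics/zb.png",b[:,:,::-1])
for n,I,c in(("red",im,"top"),("red",im2,"side")):
    I=I.astype(int); m=(I[...,0]>120)&(I[...,1]<70)&(I[...,2]<70)
    q=px(c,[.445,-.235,.047]); yy,xx=np.nonzero(m); k=np.hypot(xx-q[0],yy-q[1])<20; print(c,q,[ (x,y) for x,y in zip(xx[k],yy[k])])
E
```

```text
328 120 [ 0.773 -0.095  0.146]
295 200 [ 0.599 -0.03   0.13 ]
255 275 [0.441 0.049 0.103]
240 272 [0.447 0.082 0.098]
352 128 [ 0.756 -0.147  0.147]
280 170 [0.704 0.011 0.001]
270 287 [0.416 0.017 0.101]
392 222 [ 0.575 -0.247  0.054]
s 270 225 [0.416 0.005 0.095]
s 350 210 [ 0.584 -0.059  0.126]
s 435 195 [ 0.771 -0.119  0.151]
s 350 225 [ 0.58  -0.069  0.093]
s 436 215 [ 0.756 -0.15   0.118]
s 270 238 [0.415 0.006 0.06 ]
top [385.78124288 279.85841623] [(np.int64(385), np.int64(277)), (np.int64(385), np.int64(278)), (np.int64(386), np.int64(278)), (np.int64(387), np.int64(278)), (np.int64(388), np.int64(278)), (np.int64(385), np.int64(279)), (np.int64(386), np.int64(279)), (np.int64(387), np.int64(279)), (np.int64(388), np.int64(279)), (np.int64(385), np.int64(280)), (np.int64(386), np.int64(280)), (np.int64(387), np.int64(280)), (np.int64(388), np.int64(280)), (np.int64(384), np.int64(281)), (np.int64(385), np.int64(281)), (np.int64(386), np.int64(281)), (np.int64(387), np.int64(281)), (np.int64(388), np.int64(281)), (np.int64(382), np.int64(282)), (np.int64(383), np.int64(282)),
[... 166 characters left out ...]
nt64(383), np.int64(283)), (np.int64(384), np.int64(283)), (np.int64(385), np.int64(283))]
side [332.09325711 300.73975879] [(np.int64(330), np.int64(299)), (np.int64(331), np.int64(299)), (np.int64(327), np.int64(300)), (np.int64(328), np.int64(300)), (np.int64(329), np.int64(300)), (np.int64(327), np.int64(305)), (np.int64(328), np.int64(305)), (np.int64(326), np.int64(306)), (np.int64(327), np.int64(306)), (np.int64(328), np.int64(306)), (np.int64(326), np.int64(307)), (np.int64(327), np.int64(307)), (np.int64(328), np.int64(307)), (np.int64(327), np.int64(308)), (np.int64(328), np.int64(308)), (np.int64(327), np.int64(309)), (np.int64(328), np.int64(309)), (np.int64(328), np.int64(310))]
```

View pics/za.png

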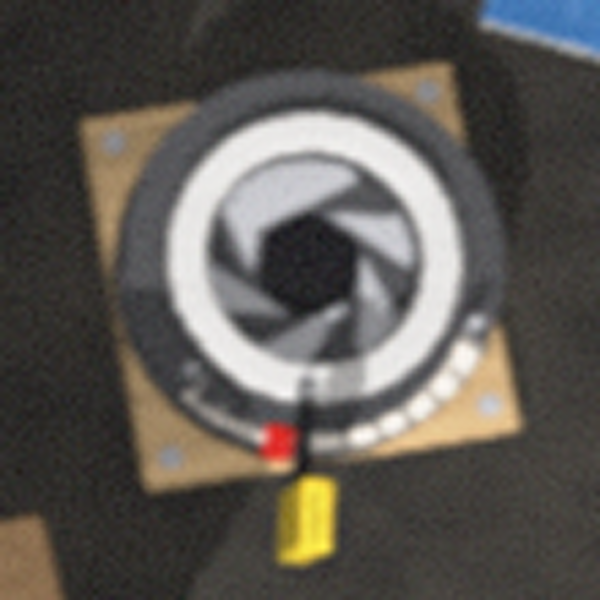

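View pics/zb.png

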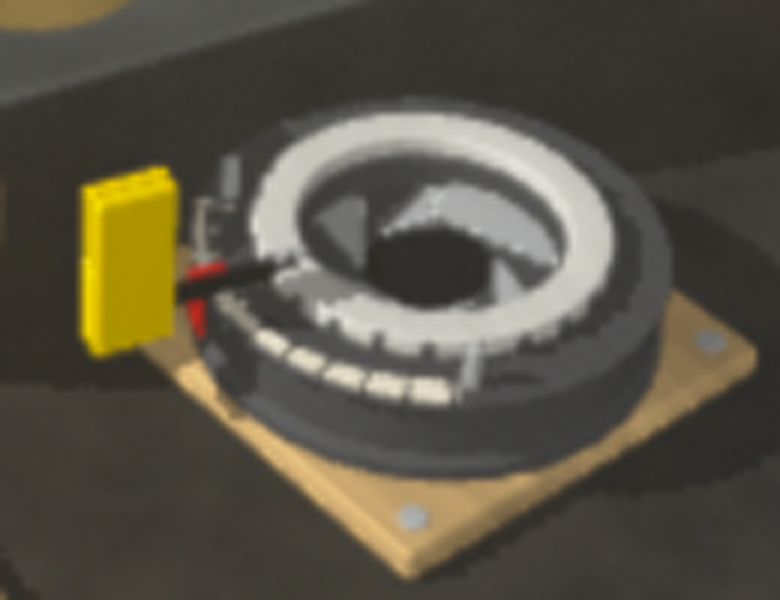

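```bash
cat >> h.py <<'E'
def ray(cam,u,v,z):
    c=bot.calibration(cam);K=np.array(c["camera_matrix"]);V=np.linalg.inv(np.array(c["view"]))
    d=V[:3,:3]@np.linalg.inv(K)@np.r_[u,v,1];o=V[:3,3];return o+d*(z-o[2])/d[2]
E
python3 - <<'E'
from h import *
s=110/600
f=lambda u,v,z: ray("top",335+u*s-.4,200+v*s-.4,z)
C=[f(*p,.012) for p in((80,120),(450,62),(525,428),(145,492))]
print(np.array(C).round(4),np.mean(C,0))
for i in range(4):
    e=C[(i+1)%4]-C[i];print(np.hypot(*e[:2]),np.degrees(np.arctan2(e[1],e[0])))
c=np.mean(C,0)
def a(n,p): 
    e=p-c;print(n,p.round(4),"r",np.hypot(*e[:2]).round(4),"ang",np.degrees(np.arctan2(e[1],e[0])).round(1)%360)
print("ring c",f(315,255,.054))
a("pinL",f(190,370,.06));a("pinR",f(478,322,.06))
a("tab",f(279,442,.047));a("arm",f(304,440,.055));a("handle top",f(318,500,.102))
S=lambda u,v,z: ray("side",295+u/6-.4,255+v/6-.4,z)
a("s tab",S(207,270,.047));a("s pinL",S(231,158,.06));a("s pinR",S(472,347,.06))
a("s handle",S(130,176,.102)); a("s arm",S(225,276,.055))
for p in([ .4088,-.2457,.102],): print(px("top",p),px("side",p))
E
```

```text
[[ 0.5822 -0.1543  0.012 ]
 [ 0.6124 -0.3119  0.012 ]
 [ 0.4562 -0.343   0.012 ]
 [ 0.4248 -0.1841  0.012 ]] [ 0.5189033  -0.24832506  0.012     ]
0.16052447973892126 -79.12134218201706
0.15927918353113357 -168.73980525828745
0.1619955850980538 101.1957833085891
0.16017279383734057 10.732718291015154
ring c [ 0.51958516 -0.24817617  0.054     ]
pinL [ 0.4699 -0.1969  0.06  ] r 0.071 ang 133.7
pinR [ 0.493  -0.3136  0.06  ] r 0.0702 ang 248.3
tab [ 0.4433 -0.2349  0.047 ] r 0.0768 ang 170.0
arm [ 0.4435 -0.2439  0.055 ] r 0.0756 ang 176.7
handle top [ 0.4148 -0.2425  0.102 ] r 0.1043 ang 176.8
s tab [ 0.4414 -0.2294  0.047 ] r 0.0798 ang 166.3
s pinL [ 0.4685 -0.1954  0.06  ] r 0.0731 ang 133.6
s pinR [ 0.49  -0.311  0.06 ] r 0.069 ang 245.3
s handle [ 0.4086 -0.2362  0.102 ] r 0.111 ang 173.7
s arm [ 0.4404 -0.2428  0.055 ] r 0.0787 ang 176.0
[394.3857519  294.14236606] [318.72195167 286.80539755]
```

```bash
cat >> h.py <<'E'
from scipy.spatial.transform import Rotation as R
C=np.array([.519,-.248]); 
def rel(pos,yaw=None,R1=None):
    """tool row from current pose to pos with tool x (jaw) along world yaw deg, z down"""
    s=bot.state();R0=R.from_quat(s["ee_rot"]);p0=np.array(s["ee_pos"])
    sh=R0.inv().apply(np.array(pos)-p0)
    if yaw is None: return np.r_[sh,0,0,0].round(4)
    best=None
    for yw in(yaw,yaw+180):
        # approach axis y = down; x=(c,s,0); z=x cross y
        x=np.array([np.cos(np.radians(yw)),np.sin(np.radians(yw)),0]);y=np.array([0,0,-1.]);
        T=R.from_matrix(np.c_[x,y,np.cross(x,y)]);rv=(R0.inv()*T).as_rotvec()
        if best is None or np.linalg.norm(rv)<np.linalg.norm(best): best=rv
    return np.r_[sh,best].round(4)
def pol(ang,r,tang,z):
    """radius r at angle ang deg, offset tang m ccw"""
    a=np.radians(ang);u=np.array([np.cos(a),np.sin(a)]);t=np.array([-u[1],u[0]])
    return np.r_[C+r*u+tang*t,z]
E
python3 - <<'E'
from h import *
print(R.from_quat(bot.state()["ee_rot"]).as_matrix().round(3), bot.state()["time"])
print(rel([.45,.2,.26],177)); print(rel([.40,-.1,.26],177))
p=pol(176.5,.110,.04,.2);print(p,rel(p,176.5));
E
```

```text
[[ 0.29   0.    -0.957]
 [ 0.957  0.     0.29 ]
 [ 0.    -1.    -0.   ]] 1.2
[-0.2533 -0.0023 -0.3728 -0.      1.3294  0.    ]
[-0.5549 -0.0023 -0.4118 -0.      1.3294  0.    ]
[ 0.40676323 -0.28121005  0.2       ] [-0.7264  0.0577 -0.4708 -0.      1.3381  0.    ]
```

>>> {"api": "move_arm", "payload": {"commands": [[-0.03,0,-0.05,0,0.17,0,1],[-0.06,0,-0.1,0,0.34,0,1],[-0.1,0,-0.15,0,0.5,0,1],[-0.13,0,-0.2,0,0.67,0,1],[-0.17,0,-0.25,0,0.84,0,1],[-0.2,0,-0.3,0,1.0,0,1],[-0.23,0,-0.34,0,1.15,0,1],[-0.27,0,-0.37,0,1.28,0,1],[-0.32,0,-0.38,0,1.33,0,1],[-0.37,0,-0.39,0,1.33,0,1]]}}

```text
time: 2.45
ee_pos: [0.4326, 0.0817, 0.2578]
ee_rot: [0.707, -0.019, 0.019, -0.707]
wrist_force: [0.5, -0.4, 0.7]
opening: 0.0004
```

```bash
python3 - <<'E'
from h import *
s=bot.state();print(s["time"],s["ee_pos"],s["joint_positions"],s["opening"])
for z in(.25,.15,.089):
  p=pol(176.5,.115,.045,z);print(p,rel(p,176.5));
E
```

```text
2.45 [0.43256773 0.0816752  0.25780884] [-8.42236320e-02 -1.34400043e-01  1.92860571e+00 -8.74678190e-05
  1.34701096e+00 -3.06570769e-02] 0.0004078905903155182
[ 0.40146731 -0.28589548  0.25      ] [-1.140e-02  7.800e-03 -3.687e-01  1.000e-04  7.500e-03  4.000e-04]
[ 0.40146731 -0.28589548  0.15      ] [-1.140e-02  1.078e-01 -3.687e-01  1.000e-04  7.500e-03  4.000e-04]
[ 0.40146731 -0.28589548  0.089     ] [-1.140e-02  1.688e-01 -3.687e-01  1.000e-04  7.500e-03  4.000e-04]
```

>>> {"api": "move_arm", "payload": {"commands": [[0,0,-0.06,0,0,0,1],[0,0,-0.12,0,0,0,1],[-0.005,0,-0.18,0,0,0,1],[-0.01,0,-0.24,0,0,0,1],[-0.01,0,-0.3,0,0,0,1],[-0.01,0.02,-0.35,0,0,0,1],[-0.01,0.06,-0.37,0,0,0,1],[-0.01,0.11,-0.37,0,0,0,1],[-0.01,0.15,-0.37,0,0,0,1],[-0.01,0.16,-0.37,0,0,0,1]]}}

```text
time: 3.7
ee_pos: [0.4015, -0.2859, 0.0954]
ee_rot: [-0.706, 0.02, -0.018, 0.708]
wrist_force: [0.1, 0.5, 0.7]
opening: 0.0002
```

```bash
python3 - <<'E'
from h import *
s=bot.state();print(s["time"],s["ee_pos"],s["wrist_force"])
im,d=save("side","s2"); im,d=save("top","t2")
for a in(176.5,172,167,162,157,152,147,142,139.4,138):
  print(a,rel(pol(a,.113,.0155,.091),a)[[0,1,2,4]]);
E
```

```text
3.7 [ 0.40147697 -0.2859297   0.0954438 ] [0.07591435 0.46023865 0.68732998]
176.5 [0.001  0.0065 0.0305 0.0077]
172 [0.0002 0.0065 0.0394 0.0862]
167 [1.000e-04 6.600e-03 4.940e-02 1.735e-01]
162 [0.0009 0.0066 0.0593 0.2607]
157 [0.0026 0.0066 0.0691 0.348 ]
152 [0.0051 0.0066 0.0788 0.4353]
147 [0.0084 0.0066 0.0881 0.5225]
142 [0.0126 0.0066 0.0972 0.6098]
139.4 [0.0151 0.0066 0.1017 0.6552]
138 [0.0165 0.0066 0.1041 0.6796]
```

View pics/s2.png

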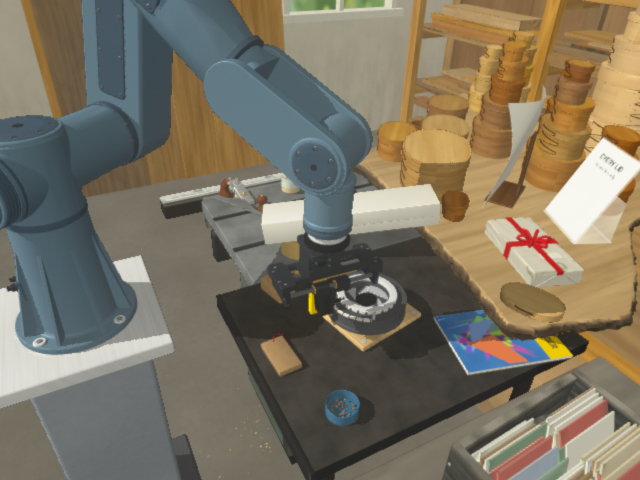

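The closed fingers stand beside the yellow handle at about (313,300), on its open side, with nothing else touched. I'll push towards shut.

>>> {"api": "move_arm", "payload": {"commands": [[0.001,0.007,0.015,0,0.01,0,1],[0.001,0.007,0.03,0,0.01,0,1],[0,0.007,0.04,0,0.09,0,1],[0,0.007,0.05,0,0.17,0,1],[0.001,0.007,0.059,0,0.26,0,1],[0.003,0.007,0.069,0,0.35,0,1],[0.005,0.007,0.079,0,0.43,0,1],[0.008,0.007,0.088,0,0.52,0,1],[0.012,0.007,0.095,0,0.59,0,1],[0.012,0.007,0.095,0,0.59,0,1]]}}

```text
time: 5.05
ee_pos: [0.4202, -0.1919, 0.0914]
ee_rot: [-0.671, 0.223, -0.223, 0.671]
wrist_force: [-0.4, -0.1, -0.1]
opening: 0.0006
```

```bash
python3 - <<'E'
from h import *
s=bot.state();print(s["time"],s["ee_pos"],s["wrist_force"],s["opening"])
im,d=save("top","t3"); im2,d=save("side","s3")
a=cv2.resize(im[200:310,335:445],(600,600),interpolation=cv2.INTER_CUBIC);cv2.imwrite("pics/t3z.png",a[:,:,::-1])
b=cv2.resize(im2[255:355,295:425],(780,600),interpolation=cv2.INTER_CUBIC);cv2.imwrite("pics/s3z.png",b[:,:,::-1])
for c in("top","side"):
  for t in("lever_handle","pointer","tab_mark"):
    for r in bot.mark_of(c,t)[:1]:
        p=w(c,r["location"]);e=p[:2]-C;print(c,t,r["conf"],p.round(4),np.degrees(np.arctan2(e[1],e[0]))%360,np.hypot(*e))
for a in(142,140,139,138,137,136,135):
  print(a,rel(pol(a,.113,.0155,.091),a)[[0,1,2,4]]);
E
```

```text
5.05 [ 0.42021735 -0.19186869  0.09144614] [-0.39199353 -0.13123085 -0.06460155] 0.0005531040953192695
top lever_handle 0.42 [ 6.085e-01  3.118e-01 -5.000e-04] 80.91625444684074 0.5669526063589473
side lever_handle 0.89 [ 0.4326 -0.1793  0.0826] 141.51749122748737 0.11038470636856448
side pointer 0.72 [ 0.458  -0.2023  0.0497] 143.1728268957572 0.07619592724981478
side tab_mark 0.59 [ 0.4435 -0.233   0.047 ] 168.76999390934367 0.07696658624373458
142 [-0.0007 -0.0004  0.0023  0.0198]
140 [-0.0011 -0.0004  0.0062  0.0547]
139 [-0.0013 -0.0004  0.0082  0.0722]
138 [-0.0014 -0.0004  0.0102  0.0896]
137 [-0.0014 -0.0004  0.0122  0.1071]
136 [-0.0015 -0.0004  0.0142  0.1245]
135 [-0.0015 -0.0004  0.0162  0.142 ]
```

View pics/t3z.png

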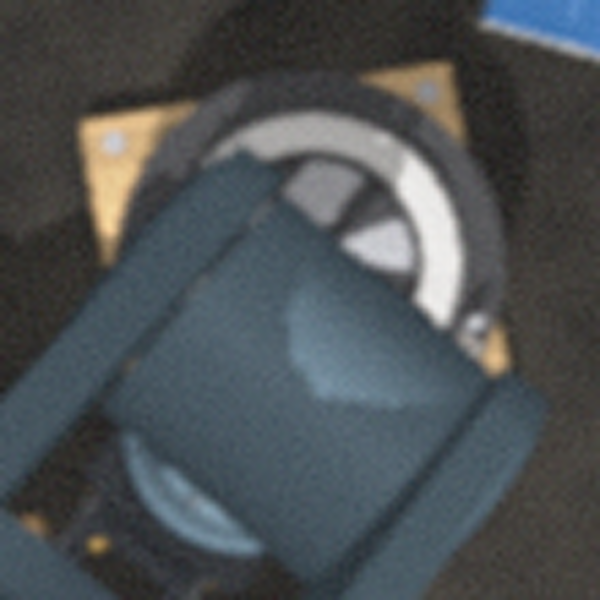

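View pics/s3z.png

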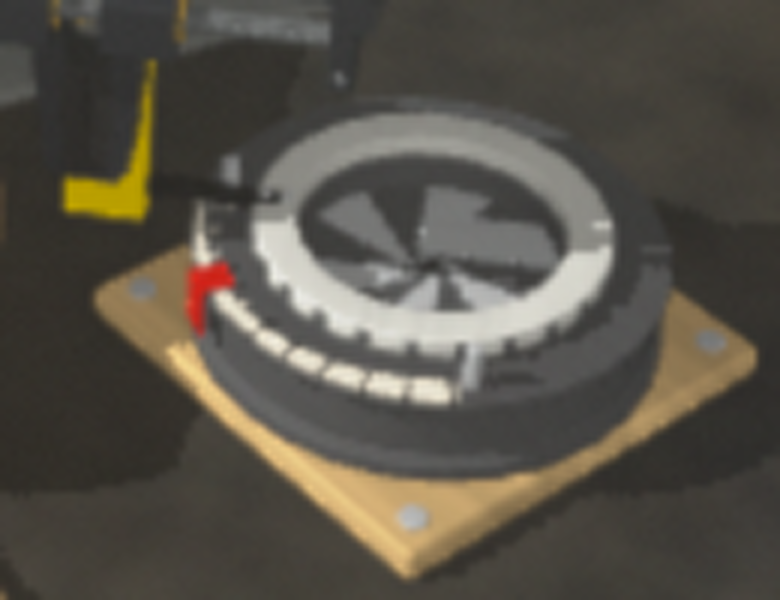

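The side view shows the lever close to the left pin at about (230,175) in the zoom, and the hole almost closed. The red tab is fully visible. I'll push gently on to the stop.

>>> {"api": "move_arm", "payload": {"commands": [[-0.001,0,0.002,0,0.02,0,1],[-0.001,0,0.004,0,0.035,0,1],[-0.001,0,0.006,0,0.05,0,1],[-0.001,0,0.008,0,0.07,0,1],[-0.001,0,0.01,0,0.08,0,1],[-0.001,0,0.011,0,0.08,0,1],[-0.001,0,0.011,0,0.08,0,1],[-0.001,0,0.011,0,0.08,0,1],[-0.001,0,0.011,0,0.08,0,1],[-0.001,0,0.011,0,0.08,0,1]]}}

```text
time: 6.7
ee_pos: [0.4225, -0.1865, 0.0905]
ee_rot: [0.664, -0.252, 0.248, -0.659]
wrist_force: [-19.9, -17.5, 4.7]
opening: 0.0004
```

```bash
cat > look.py <<'E'
from h import *
import sys
n=sys.argv[1]
s=bot.state();print(s["time"],s["ee_pos"],s["wrist_force"],s["opening"])
im,d=save("top","t"+n); im2,d=save("side","s"+n)
a=cv2.resize(im[200:310,335:445],(600,600),interpolation=cv2.INTER_CUBIC);cv2.imwrite(f"pics/t{n}z.png",a[:,:,::-1])
b=cv2.resize(im2[255:355,295:425],(780,600),interpolation=cv2.INTER_CUBIC);cv2.imwrite(f"pics/s{n}z.png",b[:,:,::-1])
for c in("top","side"):
  for t in("lever_handle","pointer","tab_mark"):
    for r in bot.mark_of(c,t)[:1]:
        p=w(c,r["location"]);e=p[:2]-C;print(c,t,r["conf"],p.round(4),np.degrees(np.arctan2(e[1],e[0]))%360,np.hypot(*e))
E
python3 look.py 4; python3 - <<'E'
from h import *
for a in(142,140,139,138,137,136,135):
  print(a,rel(pol(a,.113,.0155,.091),a)[[0,1,2,4]]);
E
```

```text
6.7 [ 0.42252254 -0.18647862  0.09054294] [-19.93786136 -17.54258492   4.68879392] 0.0004274445994424336
top lever_handle 0.42 [ 0.517  -0.2471 -0.0008] 154.24773495380566 0.0021764013137584733
side lever_handle 0.71 [ 0.4358 -0.1756  0.0859] 138.99073211263132 0.11029835703355108
side tab_mark 0.73 [ 0.451   0.2904 -0.0018] 97.19991030987708 0.5426532784114549
142 [ 0.0012 -0.0004 -0.0045 -0.059 ]
140 [ 0.0005 -0.0005 -0.0006 -0.0241]
139 [ 0.0002 -0.0005  0.0014 -0.0067]
138 [-0.0001 -0.0005  0.0034  0.0108]
137 [-0.0003 -0.0005  0.0053  0.0282]
136 [-0.0005 -0.0005  0.0073  0.0457]
135 [-0.0007 -0.0005  0.0093  0.0631]
```

View pics/s4z.png

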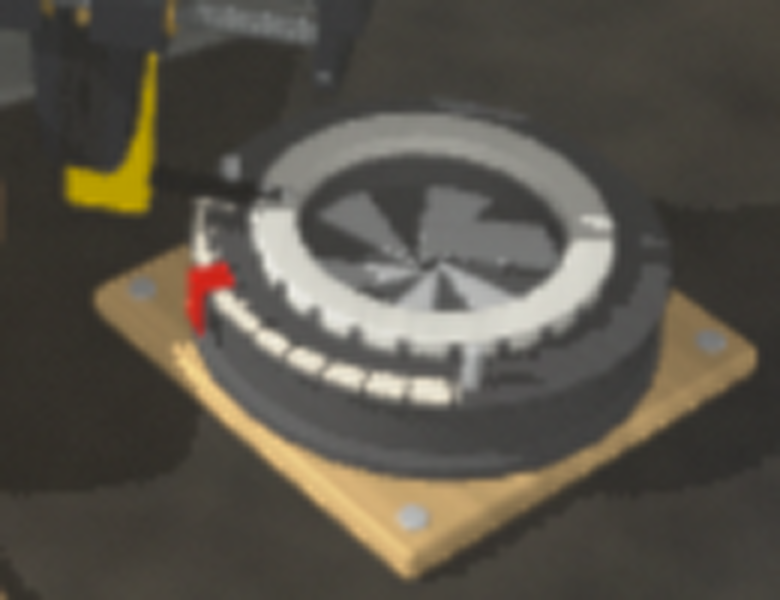

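The stop is reached: the reaction is about 26 N, the lever stands at about 139° and the leaves are closed. I'll back off, lift, and clear the view to measure the tab.

>>> {"api": "move_arm", "payload": {"commands": [[0,0,-0.012,0,0,0,1],[0,0,-0.018,0,0,0,1],[0,-0.05,-0.018,0,0,0,1],[0,-0.1,-0.018,0,0,0,1],[0,-0.14,-0.01,0,0,0,1],[-0.03,-0.14,0.03,0,0,0,1],[-0.07,-0.14,0.07,0,0,0,1],[-0.11,-0.14,0.11,0,0,0,1],[-0.13,-0.14,0.13,0,0,0,1],[-0.13,-0.14,0.13,0,0,0,1]]}}

```text
time: 8.35
ee_pos: [0.4118, -0.0005, 0.2299]
ee_rot: [0.664, -0.25, 0.247, -0.66]
wrist_force: [0.3, -0.2, 0.6]
opening: 0.0004
```

```bash
python3 look.py 5
```

```text
8.35 [ 0.41178944 -0.00053993  0.2299327 ] [ 0.27491252 -0.17550275  0.59513345] 0.0003803353156561562
top lever_handle 0.87 [ 0.4348 -0.1816  0.0842] 141.7170919154391 0.10725407376699814
top pointer 0.67 [ 0.464  -0.2012  0.0468] 139.60094730136865 0.07226959877574868
top tab_mark 0.52 [ 0.4493 -0.2335  0.0474] 168.21445051145108 0.07117453314378058
side lever_handle 0.92 [ 0.4346 -0.1766  0.0832] 139.76616574748644 0.11060965464790881
side pointer 0.61 [ 0.463  -0.1993  0.0468] 138.9492974158043 0.07422265016905394
side tab_mark 0.54 [ 0.4446 -0.23    0.0455] 166.38343456631745 0.07650541296151128
```

View pics/t5z.png

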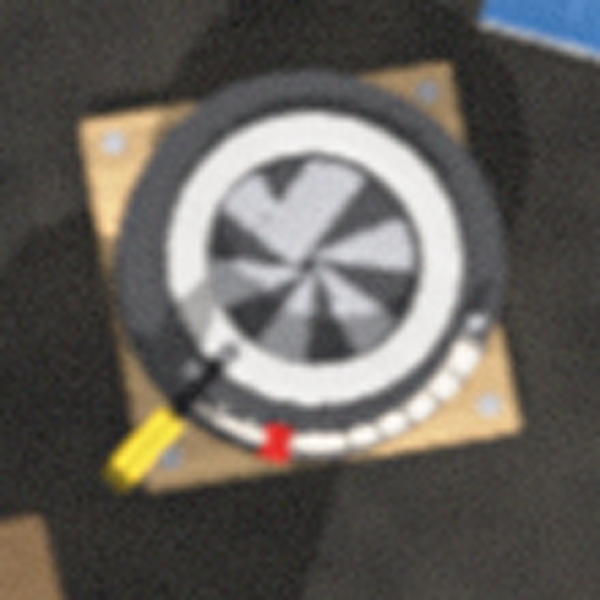

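View pics/s5z.png

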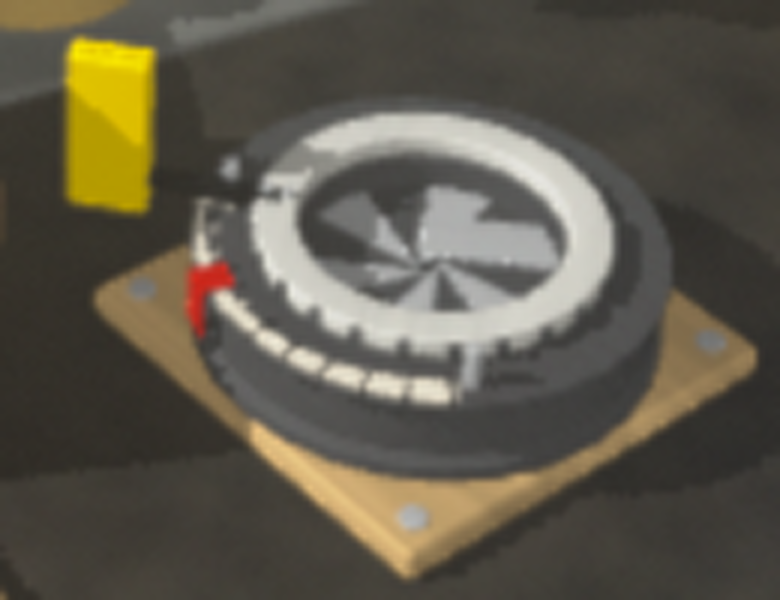

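```bash
python3 - <<'E'
from h import *
s=110/600
def red(fn,box,k):
    I=cv2.imread(fn)[:,:,::-1].astype(float);x0,y0,x1,y1=box;I=I[y0:y1,x0:x1]
    wt=np.clip(I[...,0]-(I[...,1]+I[...,2])/2-40,0,None)*(I[...,1]<110)
    yy,xx=np.mgrid[y0:y1,x0:x1];return (wt*xx).sum()/wt.sum(),(wt*yy).sum()/wt.sum(),wt.sum()
t=red("pics/t5.png",(375,270,397,290),0);print(t)
p=ray("top",t[0],t[1],.047);e=p[:2]-C;print(p,np.degrees(np.arctan2(e[1],e[0]))%360,np.hypot(*e))
p=ray("top",335+315.5*s-.4,200+258*s-.4,.054);print("ring",p)
for a in(160,164,166,168,170,172):
    q=px("top",pol(a,.074,0,.047));r=px("side",pol(a,.074,0,.047))
    print(a,(q-[335,200]+.4)/s,(r-[295,255]+.4)*6)
print("arm at 139.4",(px("side",pol(139.4,.074,0,.055))-[295,255]+.4)*6,(px("top",pol(139.4,.074,0,.055))-[335,200]+.4)/s)
for r in(.068,.078,.08): print(r,(px("side",pol(168,r,0,.047))-[295,255]+.4)*6)
print((px("side",np.r_[C,.054])-[295,255]+.4)*6)
E
```

```text
(np.float64(385.3221485590583), np.float64(281.01028277634964), np.float64(3695.5))
[ 0.44240552 -0.23399775  0.047     ] 169.64014524980632 0.07786383951699927
ring [ 0.51834862 -0.24838664  0.054     ]
160 [249.03523544 425.96702446] [218.89184236 251.02968356]
164 [261.06156423 430.22500123] [221.79200542 261.09884023]
166 [267.17360268 432.0402427 ] [223.65656684 266.12396024]
168 [273.34138027 433.6431468 ] [225.79685507 271.13417576]
170 [279.55716897 435.03167464] [228.21194648 276.12295484]
172 [285.81317704 436.2040634 ] [230.90052461 281.08371036]
arm at 139.4 [222.06124619 181.79266658] [195.54952201 389.20656816]
0.068 [243.39544124 268.25384387]
0.078 [214.03599192 273.05905704]
0.08 [208.14699375 274.02289976]
[440.9316369  219.74039305]
```

```bash
python3 - <<'E'
from h import *
for z in(.23,.091):
  p=pol(139.4,.113,-.045,z);print(p,rel(p,139.4));
E
```

```text
[ 0.46248718 -0.1402953   0.23      ] [ 0.1285 -0.     -0.0693  0.0079 -0.0152 -0.0032]
[ 0.46248718 -0.1402953   0.091     ] [ 0.129   0.139  -0.0682  0.0079 -0.0152 -0.0032]
```

>>> {"api": "move_arm", "payload": {"commands": [[0.04,0,-0.02,0,-0.01,0,1],[0.08,0,-0.04,0.008,-0.015,-0.003,1],[0.12,0,-0.06,0.008,-0.015,-0.003,1],[0.129,0.02,-0.068,0.008,-0.015,-0.003,1],[0.129,0.06,-0.068,0.008,-0.015,-0.003,1],[0.129,0.1,-0.068,0.008,-0.015,-0.003,1],[0.129,0.13,-0.068,0.008,-0.015,-0.003,1],[0.129,0.139,-0.068,0.008,-0.015,-0.003,1],[0.129,0.139,-0.068,0.008,-0.015,-0.003,1],[0.129,0.139,-0.068,0.008,-0.015,-0.003,1]]}}

```text
time: 10.0
ee_pos: [0.4636, -0.1408, 0.0923]
ee_rot: [0.663, -0.245, 0.246, -0.663]
wrist_force: [-0.6, -0.1, -0.2]
opening: 0.0006
```

```bash
python3 - <<'E'
from h import *
s=bot.state();print(s["time"],s["ee_pos"],s["wrist_force"])
for a in(139.4,143,147,151,155,159,163,165,168.5):
  print(a,rel(pol(a,.113,-.0155,.091),a)[[0,1,2,4]]);
E
```

```text
10.0 [ 0.46359861 -0.14082028  0.09230898] [-0.61505307 -0.06385684 -0.22360963]
139.4 [-0.0012  0.0013 -0.0298 -0.0004]
143 [-0.0019  0.0013 -0.037  -0.0632]
147 [-0.0022  0.0013 -0.0449 -0.133 ]
151 [-0.002   0.0013 -0.0529 -0.2028]
155 [-0.0012  0.0013 -0.0608 -0.2726]
159 [ 2.000e-04  1.300e-03 -6.860e-02 -3.424e-01]
163 [ 0.0021  0.0013 -0.0764 -0.4123]
165 [ 0.0032  0.0013 -0.0802 -0.4472]
168.5 [ 0.0056  0.0013 -0.0867 -0.5082]
```

>>> {"api": "move_arm", "payload": {"commands": [[-0.001,0.001,-0.015,0,0,0,1],[-0.001,0.001,-0.029,0,0,0,1],[-0.002,0.001,-0.037,0,-0.06,0,1],[-0.002,0.001,-0.045,0,-0.13,0,1],[-0.002,0.001,-0.053,0,-0.2,0,1],[-0.001,0.001,-0.061,0,-0.27,0,1],[0,0.001,-0.069,0,-0.34,0,1],[0.002,0.001,-0.075,0,-0.4,0,1],[0.003,0.001,-0.078,0,-0.43,0,1],[0.003,0.001,-0.078,0,-0.43,0,1]]}}

```text
time: 11.25
ee_pos: [0.4148, -0.2025, 0.0914]
ee_rot: [0.701, -0.098, 0.1, -0.7]
wrist_force: [0.2, -0.2, 0.3]
opening: 0.0008
```

```bash
python3 look.py 6; python3 - <<'E'
from h import *
for a in(162,164,166,167,168,169,170):
  print(a,rel(pol(a,.113,-.0155,.091),a)[[0,1,2,4]]);
E
```

```text
11.25 [ 0.41478017 -0.20252189  0.09140734] [ 0.16232662 -0.17460572  0.28689528] 0.000825408067048197
side lever_handle 0.91 [ 0.4108 -0.2154  0.0838] 163.22310194291882 0.11296702970706436
side pointer 0.97 [ 0.4441 -0.2265  0.0503] 163.9611637469597 0.07792859179799402
side tab_mark 0.62 [ 0.3512 -0.4359 -0.0008] 228.23839014578877 0.25192415062544365
162 [0.0001 0.0003 0.0038 0.0353]
164 [-0.0005  0.0003 -0.0002  0.0004]
166 [-0.001   0.0003 -0.0041 -0.0345]
167 [-0.0011  0.0003 -0.0061 -0.052 ]
168 [-0.0013  0.0003 -0.0081 -0.0694]
169 [-0.0014  0.0003 -0.0101 -0.0869]
170 [-0.0015  0.0003 -0.0121 -0.1044]
```

View pics/t6z.png

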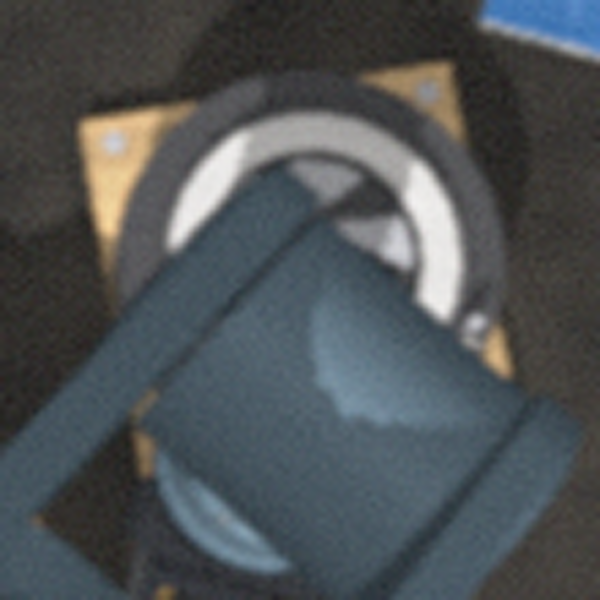

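View pics/s6z.png

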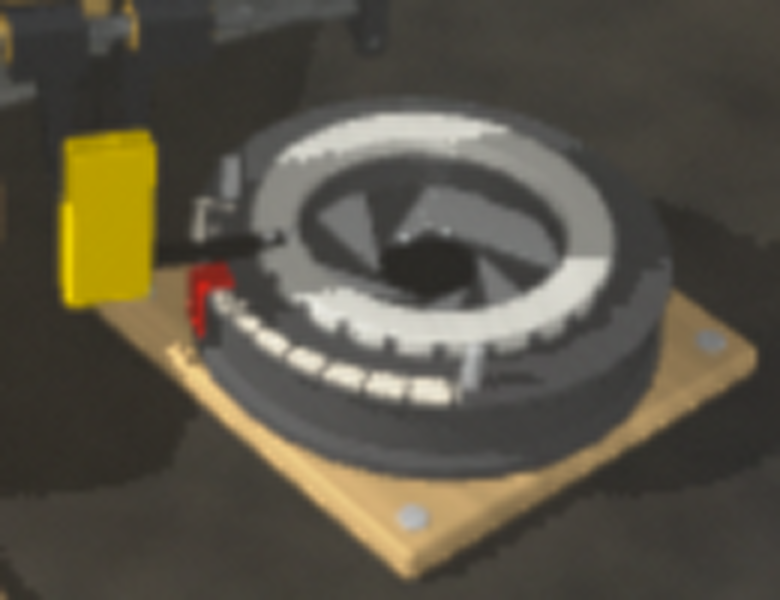

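The lever stands at about 164°, still short of the red tab, which is seen below the arm at about (210,280). I'll push on to about 167.5°, then clear the view and compare.

>>> {"api": "move_arm", "payload": {"commands": [[-0.001,0,-0.003,0,-0.02,0,1],[-0.001,0,-0.005,0,-0.04,0,1],[-0.001,0,-0.007,0,-0.06,0,1],[-0.001,0,-0.007,0,-0.06,0,1],[-0.001,0,-0.007,0,-0.06,0,1],[-0.001,0,0.01,0,-0.06,0,1],[-0.001,0,0.02,0,-0.06,0,1],[-0.001,-0.05,0.04,0,-0.06,0,1],[-0.001,-0.1,0.08,0,-0.06,0,1],[-0.001,-0.13,0.13,0,-0.06,0,1]]}}

```text
time: 12.9
ee_pos: [0.4507, -0.0756, 0.2238]
ee_rot: [0.704, -0.076, 0.08, -0.702]
wrist_force: [-0.1, 0.6, -0.9]
opening: -0.0001
```

>>> {"api": "move_arm", "payload": {"commands": [[0,0,0.05,0,0,0,1],[0,0,0.07,0,0,0,1],[0,0,0.08,0,0,0,1],[0,0,0.08,0,0,0,1],[0,0,0.08,0,0,0,1],[0,0,0.08,0,0,0,1],[0,0,0.08,0,0,0,1],[0,0,0.08,0,0,0,1],[0,0,0.08,0,0,0,1],[0,0,0.08,0,0,0,1]]}}

```text
time: 14.15
ee_pos: [0.4682, 0.0025, 0.2237]
ee_rot: [0.704, -0.076, 0.08, -0.702]
wrist_force: [0.4, -0.3, -0.4]
opening: 0.0008
```

```bash
python3 look.py 7; python3 - <<'E'
import cv2
im=cv2.imread("pics/t7.png");cv2.imwrite("pics/t7zz.png",cv2.resize(im[265:305,365:415],(750,600),interpolation=cv2.INTER_CUBIC))
im=cv2.imread("pics/s7.png");cv2.imwrite("pics/s7zz.png",cv2.resize(im[275:315,300:350],(750,600),interpolation=cv2.INTER_CUBIC))
E
```

```text
14.15 [0.46818997 0.00248062 0.22369226] [ 0.36672829 -0.31315072 -0.3790276 ] 0.0007930954349302662
top lever_handle 0.64 [ 0.412  -0.2307  0.0894] 170.8089687625663 0.1083930162773699
top pointer 0.9 [ 0.4449 -0.2342  0.05  ] 169.4631419554752 0.07532092504886352
top tab_mark 0.61 [ 0.324  -0.276  -0.0026] 188.1757301366768 0.19697444135824185
side lever_handle 0.76 [ 0.409  -0.223   0.0817] 167.1792780220486 0.11280194312416764
side pointer 0.79 [ 0.4469 -0.2296  0.0495] 165.67083455066575 0.07441035293839716
side tab_mark 0.62 [ 0.4468 -0.2327  0.0472] 168.0454381499476 0.07379544237954695
```

View pics/t7zz.png

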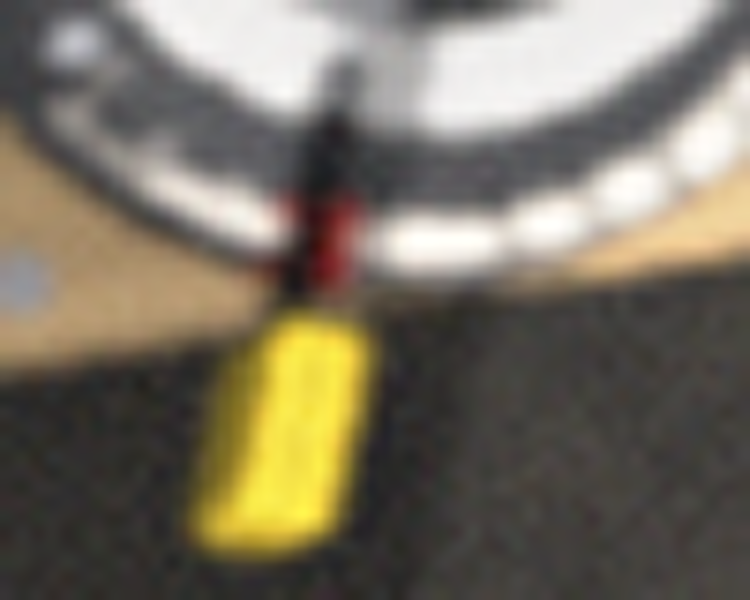

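View pics/s7zz.png

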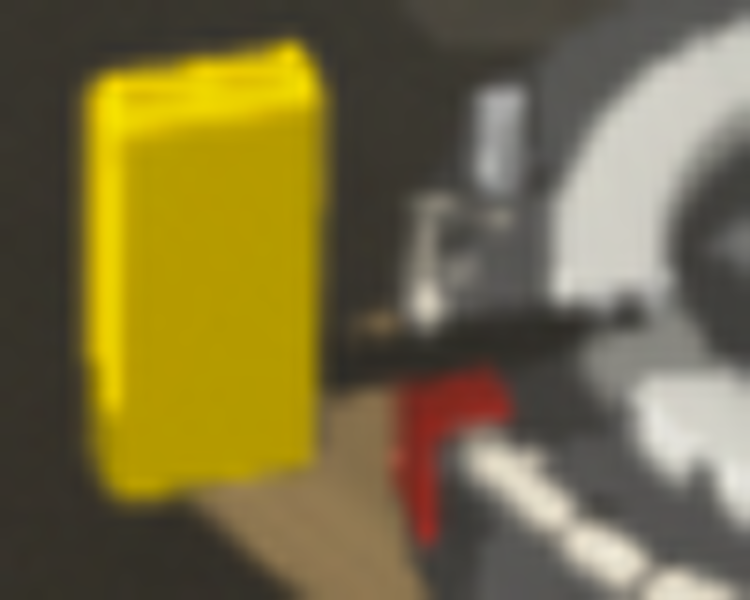

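```bash
python3 - <<'E'
from h import *
from scipy.optimize import least_squares
cam="top"
P=lambda a,r,t,z: px("top",pol(a,r,t,z))
print("parallax px z.047->.055", P(168,.074,0,.055)-P(168,.074,0,.047), "side",px("side",pol(168,.074,0,.055))-px("side",pol(168,.074,0,.047)))
print("px per deg", P(169,.074,0,.05)-P(168,.074,0,.05), px("side",pol(169,.074,0,.05))-px("side",pol(168,.074,0,.05)))
im=cv2.imread("pics/t7.png")[:,:,::-1].astype(int); im5=cv2.imread("pics/t5.png")[:,:,::-1].astype(int)
for v in range(274,286):
    print(v,"now",[tuple(x) for x in im[v,381:391].tolist()]);print("   t5 R-G",[ (x[0]-x[1]) for x in im5[v,381:391].tolist()])
E
```

```text
parallax px z.047->.055 [ 0.50352277 -0.41286646] side [ 0.1467604 -3.163832 ]
px per deg [0.57011125 0.13252426] [0.19594183 0.41566732]
274 now [(95, 92, 96), (98, 97, 103), (88, 88, 95), (83, 84, 86), (56, 59, 62), (46, 44, 48), (39, 36, 41), (54, 53, 54), (71, 72, 75), (86, 87, 87)]
   t5 R-G [1, 1, 1, 1, 2, 0, 1, -1, 3, 0]
275 now [(93, 92, 96), (95, 95, 99), (89, 89, 91), (76, 76, 82), (49, 50, 53), (36, 36, 40), (45, 47, 49), (53, 52, 52), (65, 68, 70), (64, 64, 66)]
   t5 R-G [2, 0, -2, 0, -2, -2, -2, -2, -2, -3]
276 now [(112, 111, 114), (100, 99, 102), (89, 91, 95), (71, 71, 74), (46, 47, 47), (30, 33, 36), (38, 38, 42), (57, 56, 59), (55, 58, 58), (62, 67, 66)]
   t5 R-G [0, -3, -2, 6, 9, 2, -2, 2, -3, -2]
277 now [(161, 157, 152), (121, 119, 117), (98, 88, 90), (76, 63, 66), (41, 36, 38), (32, 30, 29), (52, 39, 41), (64, 53, 55), (66, 64, 66), (57, 57, 61)]
   t5 R-G [2, 6, 32, 59, 71, 59, 40, 19, 6, -1]
278 now [(217, 211, 199), (182, 168, 163), (149, 119, 117), (107, 66, 65), (57, 34, 34), (57, 33, 33), (84, 45, 43), (96, 50, 54), (86, 71, 68), (74, 74, 73)]
   t5 R-G [
[... 842 characters left out ...]
, (163, 156, 152)]
   t5 R-G [27, 73, 141, 173, 181, 180, 143, 67, 20, 6]
283 now [(142, 110, 85), (113, 79, 59), (75, 48, 41), (31, 25, 24), (56, 29, 28), (91, 31, 28), (122, 58, 55), (124, 86, 85), (100, 88, 86), (108, 105, 100)]
   t5 R-G [42, 85, 122, 157, 166, 175, 137, 66, 13, 5]
284 now [(164, 134, 101), (129, 106, 77), (80, 67, 51), (40, 35, 33), (61, 45, 41), (97, 64, 52), (116, 76, 64), (110, 87, 71), (100, 90, 78), (93, 84, 71)]
   t5 R-G [35, 49, 67, 91, 116, 121, 91, 47, 12, 8]
285 now [(157, 132, 97), (118, 97, 76), (82, 72, 48), (83, 73, 41), (93, 81, 44), (113, 94, 66), (114, 92, 69), (113, 96, 75), (89, 78, 63), (76, 67, 56)]
   t5 R-G [27, 27, 30, 38, 48, 53, 43, 23, 11, 8]
```

```bash
python3 - <<'E'
from h import *
for z in(.22,.091):
  p=pol(167.5,.113,-.045,z);print(p,rel(p,167.5));
E
```

```text
[ 0.41841833 -0.179609    0.22      ] [-0.0088  0.0039 -0.1886  0.0016 -0.0018  0.0057]
[ 0.41841833 -0.179609    0.091     ] [-0.0096  0.1329 -0.1884  0.0016 -0.0018  0.0057]
```

In the top zoom more red shows on the right of the arm (320–358) than on the left (280–300), so after allowing for parallax the lever is about 1.2° short. I'll go back in for a small extra push.

>>> {"api": "move_arm", "payload": {"commands": [[0,0,-0.05,0,0,0,1],[-0.005,0,-0.1,0,0,0,1],[-0.009,0,-0.15,0,0,0,1],[-0.009,0.02,-0.18,0,0,0,1],[-0.009,0.06,-0.188,0,0,0,1],[-0.009,0.1,-0.188,0,0,0,1],[-0.009,0.125,-0.188,0,0,0,1],[-0.01,0.133,-0.188,0,0,0.005,1],[-0.01,0.133,-0.188,0,0,0.005,1],[-0.01,0.133,-0.188,0,0,0.005,1]]}}

```text
time: 15.8
ee_pos: [0.4189, -0.1796, 0.0921]
ee_rot: [0.704, -0.077, 0.078, -0.702]
wrist_force: [-0.1, 0.5, 1.5]
opening: 0.0003
```

```bash
python3 - <<'E'
from h import *
s=bot.state();print(s["time"],s["ee_pos"],s["wrist_force"])
for a in(166,167.5,168.7,169):
  print(a,rel(pol(a,.113,-.0155,.091),a)[[0,1,2,4]]);
E
```

```text
15.8 [ 0.41893292 -0.17963668  0.09209302] [-0.10119208  0.54531711  1.52189349]
166 [-0.      0.0012 -0.0266  0.0246]
167.5 [-0.0005  0.0012 -0.0296 -0.0016]
168.7 [-0.0008  0.0012 -0.032  -0.0226]
169 [-0.0008  0.0012 -0.0325 -0.0278]
```

>>> {"api": "move_arm", "payload": {"commands": [[0,0.001,-0.02,0,-0.02,0,1],[-0.001,0.001,-0.028,0,-0.02,0,1],[-0.001,0.001,-0.03,0,-0.02,0,1],[-0.001,0.001,-0.031,0,-0.02,0,1],[-0.001,0.001,-0.032,0,-0.02,0,1],[-0.001,0.001,-0.032,0,-0.02,0,1],[-0.001,0.001,-0.032,0,-0.02,0,1],[-0.001,0.001,-0.032,0,-0.02,0,1],[-0.001,0.001,-0.032,0,-0.02,0,1],[-0.001,0.001,-0.032,0,-0.02,0,1]]}}

```text
time: 17.05
ee_pos: [0.411, -0.2106, 0.0912]
ee_rot: [0.705, -0.07, 0.071, -0.703]
wrist_force: [0.6, 2.2, 2.2]
opening: 0.0005
```

```bash
python3 - <<'E'
from h import *
s=bot.state();print(s["time"],s["ee_pos"],s["wrist_force"])
for a in(168.7,):
  print(a,rel(pol(a,.113,-.0155,.091),a)[[0,1,2,4]]);
E
```

```text
17.05 [ 0.41097395 -0.21063212  0.09117417] [0.62441755 2.22738063 2.17139279]
168.7 [ 0.0003  0.0002  0.     -0.0026]
```

>>> {"api": "move_arm", "payload": {"commands": [[0,0,0.015,0,0,0,1],[0,0,0.025,0,0,0,1],[0,-0.03,0.025,0,0,0,1],[0,-0.08,0.03,0,0,0,1],[0,-0.13,0.05,0,0,0,1],[0,-0.13,0.1,0,0,0,1],[0,-0.13,0.16,0,0,0,1],[0,-0.13,0.2,0,0,0,1],[0,-0.13,0.22,0,0,0,1],[0,-0.13,0.22,0,0,0,1]]}}

```text
time: 18.3
ee_pos: [0.4541, 0.007, 0.2204]
ee_rot: [0.705, -0.069, 0.07, -0.703]
wrist_force: [-0.3, -0.2, 0.5]
opening: 0.0006
```

```bash
python3 look.py 8; python3 - <<'E'
import cv2
im=cv2.imread("pics/t8.png");cv2.imwrite("pics/t8zz.png",cv2.resize(im[265:305,365:415],(750,600),interpolation=cv2.INTER_CUBIC))
for v in range(274,285): print(v,im[v,381:391,2],im[v,381:391,1])
im=cv2.imread("pics/s8.png");cv2.imwrite("pics/s8zz.png",cv2.resize(im[275:315,300:350],(750,600),interpolation=cv2.INTER_CUBIC))
E
```

```text
18.3 [0.45408442 0.00697141 0.22042795] [-0.34493288 -0.24528907  0.48090884] 0.0005866030959261113
top lever_handle 0.56 [ 0.4085 -0.2343  0.0866] 172.95194722221038 0.11132245398604576
top pointer 0.61 [ 0.4475 -0.2378  0.0462] 171.90831050917475 0.07219609324877198
side lever_handle 0.62 [ 0.4087 -0.2251  0.0809] 168.289930494108 0.11264609477031716
side pointer 0.63 [ 0.4446 -0.2313  0.0482] 167.37508450881822 0.07627252139667713
side tab_mark 0.37 [ 0.4432 -0.2331  0.0465] 168.9044914599919 0.07721578211270813
274 [93 88 94 89 76 49 37 46 74 85] [94 89 91 90 77 48 39 47 72 84]
275 [99 94 94 86 68 38 33 47 52 60] [96 92 96 85 68 42 34 50 55 59]
276 [115  98  89  84  63  39  31  45  55  59] [114  98  86  83  61  40  34  49  56  62]
277 [160 123 108 101  66  49  37  48  62  62] [159 117  85  69  43  40  38  43  58  63]
278 [214 189 176 147  93  44  51  65  74  68] [206 169 122  71  37  25  35  43  59  64]
279 [238 240 230 179 105  43  61 104 121 121] [235 219 169  91  39  16  36  74  98 111]
280 [217 236 233 184 103  51  88 139 162 172] [213 213 170  97  41  28  60 107 140 161]
281 [142 171 191 156  90  56  99 144 170 175] [133 138 115  67  32  30  58 112 155 167]
282 [110 137 150 124  70  59 102 119 129 134] [ 81  70  55  33  27  32  57  88 117 130]
283 [151 154 138  96  49  62  96 103  94  92] [109  83  54  37  30  35  52  71  82  90]
284 [180 165 125  74  39  62  95 108 101  92] [143 120  84  51  37  46  67  83  83  80]
```

View pics/t8zz.png

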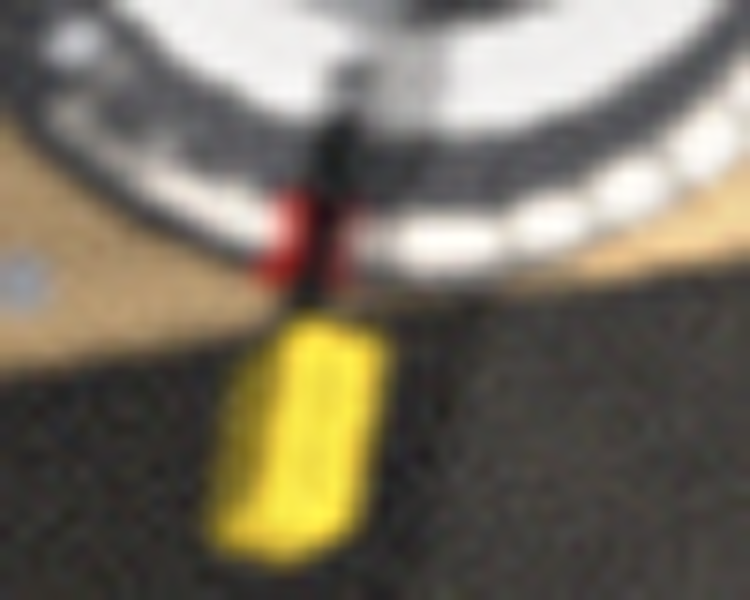

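View pics/s8zz.png

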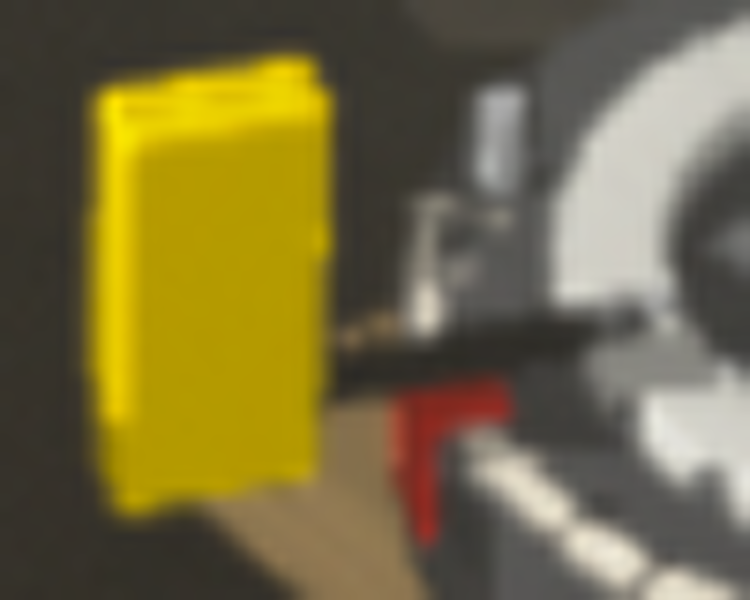

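```bash
python3 - <<'E'
from h import *
a=cv2.imread("pics/s5.png")[:,:,::-1].astype(int);b=cv2.imread("pics/s8.png")[:,:,::-1].astype(int)
for v in range(293,309): print(v,"s5 R-G",(a[v,324:336,0]-a[v,324:336,1]),"s8 R",b[v,324:336,0])
print("pred arm/tab at 168.7, 169")
for A in(168,169,170):
  for t in(-.006,0,.006): print(A,t,[px("side",pol(A,r,t,.047)).round(1).tolist() for r in(.068,.074,.080)])
  print("arm",[[px("side",pol(A,r,t,.055)).round(1).tolist() for r in(.068,.074,.08)] for t in(-.0035,0,.0035)])
E
```

```text
293 s5 R-G [3 3 3 4 5 4 4 3 2 2 1 1] s8 R [ 56  58  73 121 152 120 126 111  92  89  88  89]
294 s5 R-G [3 3 4 6 7 5 3 3 2 2 1 3] s8 R [ 55  59  77 138 198 134 103  94  90  90  87  89]
295 s5 R-G [5 8 6 6 8 5 2 2 1 1 1 0] s8 R [ 64  75  92 151 211 150  94  87  85  86  84  77]
296 s5 R-G [13 17 15  6  8  5  3  3  2  2  2  1] s8 R [ 91 116 118 151 200 125  76  71  64  62  61  54]
297 s5 R-G [20 20 17  9  7  9  8  8  5  2  3  2] s8 R [ 89  93  93 100 113  73  53  53  51  50  49  48]
298 s5 R-G [22 21 21 16 15 16 27 48 41  7  2  3] s8 R [60 59 58 57 56 49 47 48 48 49 48 48]
299 s5 R-G [ 22  26  47  75  88  93 118 137 131  32   2   1] s8 R [47 49 48 49 48 51 50 52 55 54 53 61]
300 s5 R-G [ 23  35  89 140 144 150 155 155 145  72   9   1] s8 R [52 53 56 59 64 73 82 86 96 89 64 64]
301 s5 R-G [ 24  39 103 162 162 160 160 158 155 132  24   2] s8 R [ 84  89 100 109 118 121 122 125 128 121  75  64]
302 s5 R-G [ 24  38  98 149 162 157 150 142 122 103  26   3] s8 R [126 134 147 120 131 130 133 142 144 135  83  65]
303 s5 R-G [ 22  38 100 153 152 108  74  56  33  24   7   2] s8 R [134 143 157 128 1
[... 925 characters left out ...]
, 297.3], [332.9, 297.8], [329.9, 298.2]]]
169 -0.006 [[334.4, 297.8], [331.5, 298.3], [328.6, 298.8]]
169 0 [[335.3, 299.7], [332.4, 300.2], [329.5, 300.7]]
169 0.006 [[336.3, 301.6], [333.4, 302.1], [330.4, 302.7]]
arm [[[335.0, 295.4], [332.0, 295.9], [329.1, 296.4]], [[335.5, 296.5], [332.6, 297.0], [329.6, 297.6]], [[336.1, 297.7], [333.1, 298.2], [330.2, 298.7]]]
170 -0.006 [[334.5, 298.2], [331.7, 298.7], [328.8, 299.2]]
170 0 [[335.5, 300.1], [332.6, 300.6], [329.7, 301.2]]
170 0.006 [[336.5, 302.0], [333.6, 302.6], [330.7, 303.1]]
arm [[[335.1, 295.8], [332.2, 296.3], [329.3, 296.9]], [[335.7, 296.9], [332.8, 297.5], [329.9, 298.0]], [[336.3, 298.0], [333.4, 298.6], [330.4, 299.1]]]
```

Both views now agree. In the top view the arm lies over the tab's middle, at 385.65 against 385.53 px after parallax. In the side view both come out at about 169°. A quick check that the bystanders haven't moved, then I'll hand in.

```bash
python3 - <<'E'
from h import *
a=cv2.imread("pics/s0.png") if False else cv2.imread("pics/side0.png").astype(int);b=cv2.imread("pics/s8.png").astype(int)
for n,P in(("tag",[.32,-.277,.01]),("tin",[.356,-.437,.02]),("cork",[.382,-.112,.03])):
    u,v=px("side",P).astype(int);print(n,np.abs(a-b)[v-15:v+15,u-20:u+20].mean().round(1))
s=bot.state();print(s["time"],s["wrist_force"]);print(bot.hand_in())
E
```

```text
tag 3.4
tin 2.2
cork 1.9
18.7 [-0.68398978  0.3014691  -0.91835941]
the job is handed in; nothing more can be done
None
```

I pushed the lever to its shut stop, then back over the red tab, and handed the job in at 18.7 s with the arm clear of everything.

- **Shut stop:** I pushed with closed fingertips against the handle's flat side. At the stop the reaction was about 26 N, the leaves had closed the hole, and the lever stood at about 139°, as expected.
- **Back to the tab:** I pushed from the other side to about 167.5° and checked from above, which showed it about 1.2° short. A second small push took it to about 169°.
- **Final checks:** My own pixel measurements put the black arm within about 0.3° (0.4 mm) of the tab's middle in both views.
- **Disagreement:** The trained networks were rougher. They put the pointer at 167.4° from the side and 171.9° from above, against 168.9° for the tab (side view only). I trusted the pixel measurements over these.
- **Other things:** The tag stack, tin and cork block look the same in the side view as at the start. I did not re-check the bottle, plane and stamp.

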